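# Line up the kiln props by height on their board

### The job

Stand the four kiln props on the storage board in order of height, each upright in the middle of its own cork pad: the shortest next to the upright wooden end stop, rising to the tallest at the far end. Do not let any prop topple over on the way, and leave them all standing free.

Things in the scene. Friction and masses are not known exactly. Their poses are not given: they have to be found in the camera images.
- prop_40_mid (a point): shortest kiln prop: an upright buff fired-clay cylinder, 34 mm in diameter and 40 mm tall, with a dark 16 mm bore hole in its top; all four props look alike but for their height. The point is the centre of the prop, half-way up (20 mm above its foot); z points up along its axis.
- prop_60_mid (a point): second shortest kiln prop: an upright buff fired-clay cylinder, 34 mm in diameter and 60 mm tall, with a dark 16 mm bore hole in its top; all four props look alike but for their height. The point is the centre of the prop, half-way up (30 mm above its foot); z points up along its axis.
- prop_80_mid (a point): second tallest kiln prop: an upright buff fired-clay cylinder, 34 mm in diameter and 80 mm tall, with a dark 16 mm bore hole in its top; all four props look alike but for their height. The point is the centre of the prop, half-way up (40 mm above its foot); z points up along its axis.
- prop_100_mid (a point): tallest kiln prop: an upright buff fired-clay cylinder, 34 mm in diameter and 100 mm tall, with a dark 16 mm bore hole in its top; all four props look alike but for their height. The point is the centre of the prop, half-way up (50 mm above its foot); z points up along its axis.
- pad_0: one of four alike round cork pads in a straight row, 74 mm apart, on the plywood storage board (board 70 x 358 mm, its top 12 mm above the table). The pad is 52 mm in diameter and 3 mm thick; origin at the centre of its underside, so its top face is 3 mm above the origin (15 mm above the table); y points along the row, x across the board. The number in the name says nothing about its place in the row. Fixed.
- pad_1: one of four alike round cork pads in a straight row, 74 mm apart, on the plywood storage board (board 70 x 358 mm, its top 12 mm above the table). The pad is 52 mm in diameter and 3 mm thick; origin at the centre of its underside, so its top face is 3 mm above the origin (15 mm above the table); y points along the row, x across the board. The number in the name says nothing about its place in the row. Fixed.
- pad_2: one of four alike round cork pads in a straight row, 74 mm apart, on the plywood storage board (board 70 x 358 mm, its top 12 mm above the table). The pad is 52 mm in diameter and 3 mm thick; origin at the centre of its underside, so its top face is 3 mm above the origin (15 mm above the table); y points along the row, x across the board. The number in the name says nothing about its place in the row. Fixed.
- pad_3: one of four alike round cork pads in a straight row, 74 mm apart, on the plywood storage board (board 70 x 358 mm, its top 12 mm above the table). The pad is 52 mm in diameter and 3 mm thick; origin at the centre of its underside, so its top face is 3 mm above the origin (15 mm above the table); y points along the row, x across the board. The number in the name says nothing about its place in the row. Fixed.
- end_stop: the upright wooden block across one end of the board, 66 mm (across the board) x 18 mm x 45 mm tall; the other end has only a flat 3 mm steel strip. Origin at the centre of its underside, on the board's top, in line with the pads and 59 mm from the centre of the nearest pad; x points across the board, y along it. It stands at either end from start to start. Fixed.
Not all that is in view belongs to the job. What is shaped like the part that bears prop_100_mid but green is not meant. What is shaped like the part that bears prop_60_mid but pink is not meant.

How it is judged:
By the outcome, as a careful person would: the job done as asked, in the order asked, and still so for the second after the job is handed in, with the robot touching nothing.
It also fails if it takes over 96 s, if anything falls off the work surface, if the arm or the gripper's body presses on something with over 40 N, if the wrist force passes 120 N, or if a joint passes its speed limit or range.

### The arm

A 6-joint arm with a two-finger parallel gripper is mounted at the origin on a cart in front of the work surface, level with it; the furniture and walls round the work are solid. World frame = base frame: x ahead of the robot, y to its left, z up, the work surface at z = 0. Lengths are in mm, angles in degrees, forces in N, time in s.
With the tool pointing down it reaches from about 350 to 850 mm from the base axis. Payload 8.1 kg.
Tool frame: the origin (TCP) lies between the finger pads; the fingertips stand 25 mm ahead of it and the grasp point (between the pads) lies 6 mm ahead of it (r.tcp_to_tips is the distance from the TCP to the fingertips, in mm); z points along the fingers, y is the line along which they close (so a half turn about z gives the same grasp; the last joint's range is limited). The gripper opens to 85 mm and grips with 20 to 120 N. Pads are 22 mm wide; open, the fingers measure 114 mm over their backs; the gripper's body (76 mm by 85 mm) begins 54 mm behind the grasp point. The pads swing forward as they close: fully open they stand 13 mm farther back than shut.
Start: joints at [-76.799, 7.471, 85.268, -0, 87.261, -4.893], TCP at [186.366, -570.327, 256.292] pointing down, gripper open.
Joint ranges: [-169.43, 169.43], [-51.17, 129.36], [1.28, 143.12], [-76.62, 256.62], [0, 156.53], [-152.29, 152.29]. Speed limits (degrees/s): [136.94, 136.94, 159.86, 180, 180, 180].

### API

Orientations are given as [roll, pitch, yaw] about the fixed x, y, z axes, in that order (R = Rz(yaw) Ry(pitch) Rx(roll)).
In Python, from bench import r gives the robot as it stands.
- The arm moves only by the tool apply_moves, never from a script. Its arguments are lists of equal length, an entry for each row: "angular": the turn, a rotation vector about the world's x, y, z in units of 8 degrees (1.0 is 8 degrees), a list of three; "travel": the shift along the world's x, y, z in units of 40 mm (1.0 is 40 mm), a list of three; "jaw": the opening, from 0 (shut) to 1 (fully open). A call has 1 to 20 rows; each row shifts and turns the commanded pose from where the row before left it; what a row does not reach is not made up. A row lasts 1/8 s, in which the tool goes at most 62.5 mm and 10.7 degrees, less where a joint would pass 70% of its speed; a pose out of reach is approached as far as the arm can. A call is refused whole if a number of a shift passes 1 or a number of a turn 1, either way. A call with a gripper value outside its range is refused whole. The fingers move at their own pace and stop on an object; "force" is the grip in N (left out, the last holds). Time passes only in rows, so rows that do not move let the fingers close. It gives the time, the measured TCP pose, the force, the opening and the grip force at its end, in the units of the state.
- r.sense(): the state, without advancing time (a new reading comes with each control period).
- r.snapshot(name): name is "scene" or "top" or "wrist"; returns a dict with "color" (384x512x3 uint8, red, green, blue), "fx", "fy", "cx", "cy" (pixels), "distortion" ([k1, k2, p1, p2, k3] as OpenCV has them; the pictures are not rectified), "R" (3x3) and "t" (3): a world point X has camera coordinates R X + t; the wrist camera has in their place "mount" (4x4, takes a point from camera to tool coordinates, whose origin is the TCP and whose axes are the flange's). Camera axes: x right, y down, z forward; pixel columns grow to the right and rows downward; lengths in mm; the calibration is good to about 2 mm. A picture is of the moment at which its call begins: read the wrist's pose just before it. There is no depth.
- r.hand_in(): hands the job in; it is judged then, once.
The state is a dict: "time": time; "joint_pos": joint angles; "qd": joint speeds; "joint_efforts": joint torques, N m; "tool_pos": TCP position; "tcp_rot": TCP orientation; "ft_force": force on the tool from outside, world axes, zero at the start; "wrist_torque": the same for the moment, N m; "finger_gap": finger opening in mm; "grip_force": force on a finger pad.
Only numpy, scipy, OpenCV 4.12 (cv2) and the standard library are available. Lean on these libraries where they do the work, as an engineer would, in place of code of your own. Each camera call takes 0.05 s, during which the arm holds its last target. There are 200 camera calls.

## Working session

There is one attempt and no reset: what is moved stays moved. The work goes in short steps, Python scripts to look and compute and a tool call to move; the robot and the scene stay as the last step left them, time stands still between calls to the robot, and variables do not carry over. Pictures are saved under pics/ and viewed, at most 14 in all, crops included, and the job is handed in when it is done.

Besides the shell and the picture viewer there is one more tool, called after "Request:" as name(argument=value, ...) on one line, values as JSON. apply_moves: Moves the arm, as the interface text tells. Its arguments: {"type":"object","properties":{"angular":{"type":"array"},"travel":{"type":"array"},"jaw":{"type":"array"},"force":{"type":"number"}},"required":["angular","travel","jaw"]}

```bash
mkdir -p pics; ls; python3 - <<'E'
from bench import r
import cv2
for n in("scene","top"):
    s=r.snapshot(n); cv2.imwrite(f"pics/{n}0.png",cv2.resize(s["color"][:,:,::-1],(800,600)))
    print(n,s["fx"],s["cx"],s["cy"],s["distortion"],s["R"],s["t"])
print(r.sense())
E
```

```text
pics
scene 452.4026901552378 259.0949724748505 190.6779160929767 [-0.17254477  0.          0.          0.          0.        ] [[ 0.86770174 -0.49695576  0.01134322]
 [-0.23567866 -0.43138034 -0.87084245]
 [ 0.43766341  0.75295815 -0.49143134]] [-595.18048832   19.03237525 1201.46865786]
top 447.7225832133139 256.17626241652516 192.70043107813845 [-0.06519005  0.          0.          0.          0.        ] [[-8.85742159e-03 -9.99958482e-01 -2.14020841e-03]
 [-9.83390719e-01  9.09864599e-03 -1.81273022e-01]
 [ 1.81284969e-01  4.99049500e-04 -9.83430481e-01]] [-346.43505605  479.41553643  988.30013543]
{'time': 0.1, 'joint_pos': array([-7.67989995e+01,  7.51038687e+00,  8.53235335e+01, -1.90774863e-03,
        8.72606179e+01, -4.89241709e+00]), 'qd': array([ 0.04358294, -0.12316576, -0.12223546, -0.06342979,  0.04831683,
        0.01592152]), 'joint_efforts': array([-1.54619715e-04, -5.70950532e+01, -5.01943123e+01, -4.15621007e-04,
        8.04805284e-03, -1.24973431e-05]), 'tool_pos': array([ 186.25398531, -569.88537311,  255.3486634 ]), 'tcp_rot': array([-1.79905644e+02, -6.16423153e-03,  1.80935053e+01]), 'ft_force': array([ 0.08579386, -0.19159659, -0.29257038]), 'wrist_torque': array([ 0.00299768,  0.00446443, -0.00317493]), 'grip_force': 0.0, 'finger_gap': 85.17019317452223}
```

View pics/scene0.png

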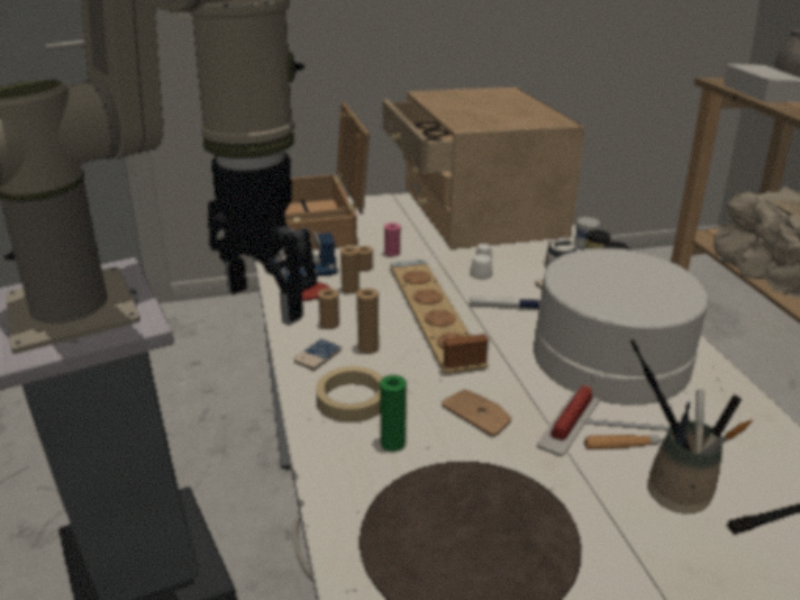

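View pics/top0.png

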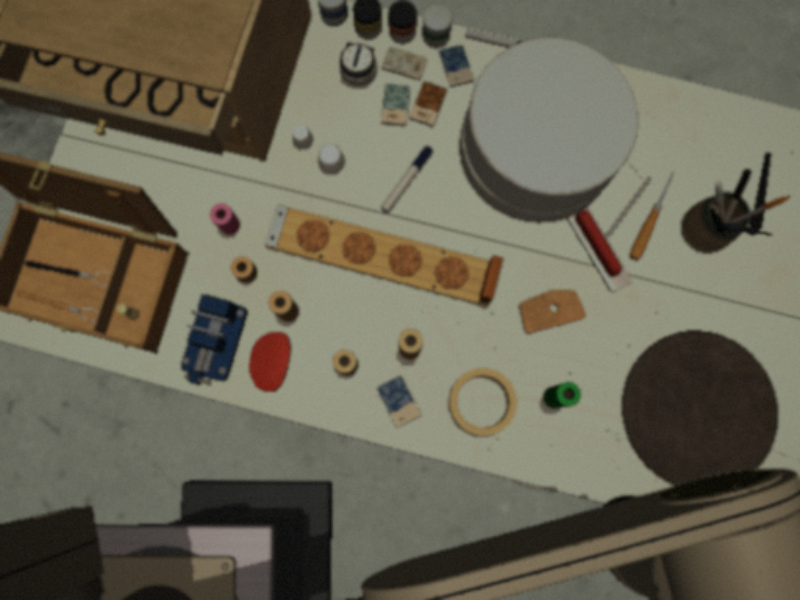

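The scene picture shows buff cylinders at about (365,258), (350,270), (328,308) and (368,325). In the top picture they are at (243,268), (282,304), (345,362) and (410,343). The pads are at (313,235), (359,247), (405,260) and (452,272), with the end stop at (492,280). The green cylinder (562,395) and the pink one (222,217) are decoys.

```bash
cat > h.py <<'E'
import numpy as np, cv2
from bench import r
def K(s): return np.array([[s["fx"],0,s["cx"]],[0,s["fy"],s["cy"]],[0,0,1]])
def ray(s,uv):
    p=cv2.undistortPoints(np.array([[uv]],float),K(s),np.array(s["distortion"]))[0,0]
    R=np.array(s["R"]);t=np.array(s["t"]); return -R.T@t, R.T@np.array([p[0],p[1],1])
def onz(s,uv,z):
    c,d=ray(s,uv); return c+d*(z-c[2])/d[2]
def proj(s,X):
    return cv2.projectPoints(np.array(X,float).reshape(-1,1,3),cv2.Rodrigues(np.array(s["R"]))[0],np.array(s["t"]),K(s),np.array(s["distortion"]))[0][:,0]
E
python3 - <<'E'
from h import *
t=r.snapshot("top"); s=r.snapshot("scene"); np.save("top.npy",t["color"])
g=cv2.cvtColor(t["color"],cv2.COLOR_RGB2GRAY).astype(float)
img=cv2.resize(s["color"][120:240,170:330,::-1],None,fx=5,fy=5,interpolation=cv2.INTER_CUBIC)
cols=[(0,0,255),(0,255,0),(255,0,0),(255,255,0)]
for i,(u,v) in enumerate([(243,268),(282,304),(345,362),(410,343)]):
    u*=.64;v*=.64; a,b=int(u)-5,int(v)-5
    w=np.clip(cv2.GaussianBlur(g,(0,0),1)[b:b+11,a:a+11],0,None); y,x=np.mgrid[b:b+11,a:a+11]
    m=((x-u)**2+(y-v)**2<20)*np.clip(np.percentile(w,40)-w,0,None); c=(np.sum(m*x)/m.sum(),np.sum(m*y)/m.sum())
    print(i,np.round(c,1))
    for h in (40,60,80,100):
        X=onz(t,c,h); p=proj(s,[X,[X[0],X[1],0]]); print("  ",h,X.round(0)[:2],p.round(1).tolist())
        q=(p[0]-[170,120])*5; cv2.circle(img,tuple(int(k) for k in q),4,cols[i],1); cv2.putText(img,str(h),(int(q[0])+5,int(q[1])),0,.4,cols[i])
for n,(u,v) in dict(pA=(313,235),pB=(359,247),pC=(405,260),pD=(452,272)).items(): print(n,onz(t,(u*.64,v*.64),15).round(0))
cv2.imwrite("pics/c1.png",img)
E
```

```text
0 [154.2 170.4]
   40 [ 532. -112.] [[232.9, 159.2], [233.1, 171.3]]
   60 [ 527. -117.] [[232.1, 153.9], [232.4, 172.3]]
   80 [ 523. -122.] [[231.2, 148.5], [231.7, 173.2]]
   100 [ 518. -126.] [[230.3, 143.0], [231.0, 174.2]]
1 [178.9 193.1]
   40 [ 478. -172.] [[225.1, 171.2], [225.4, 183.8]]
   60 [ 474. -175.] [[224.3, 165.6], [224.8, 184.6]]
   80 [ 470. -179.] [[223.4, 159.8], [224.2, 185.5]]
   100 [ 466. -182.] [[222.6, 153.9], [223.5, 186.3]]
2 [220.  230.7]
   40 [ 390. -268.] [[210.6, 193.7], [211.2, 207.1]]
   60 [ 388. -269.] [[209.8, 187.3], [210.8, 207.6]]
   80 [ 386. -271.] [[209.0, 180.8], [210.4, 208.1]]
   100 [ 384. -273.] [[208.2, 174.1], [209.9, 208.6]]
3 [262.4 217.8]
   40 [ 418. -365.] [[238.1, 208.5], [238.3, 222.3]]
   60 [ 416. -364.] [[237.0, 201.5], [237.4, 222.5]]
   80 [ 413. -364.] [[235.9, 194.5], [236.4, 222.8]]
   100 [ 411. -364.] [[234.8, 187.3], [235.4, 223.0]]
pA [ 587. -217.   15.]
pB [ 567. -288.   15.]
pC [ 545. -359.   15.]
pD [ 526. -430.   15.]
```

View pics/c1.png

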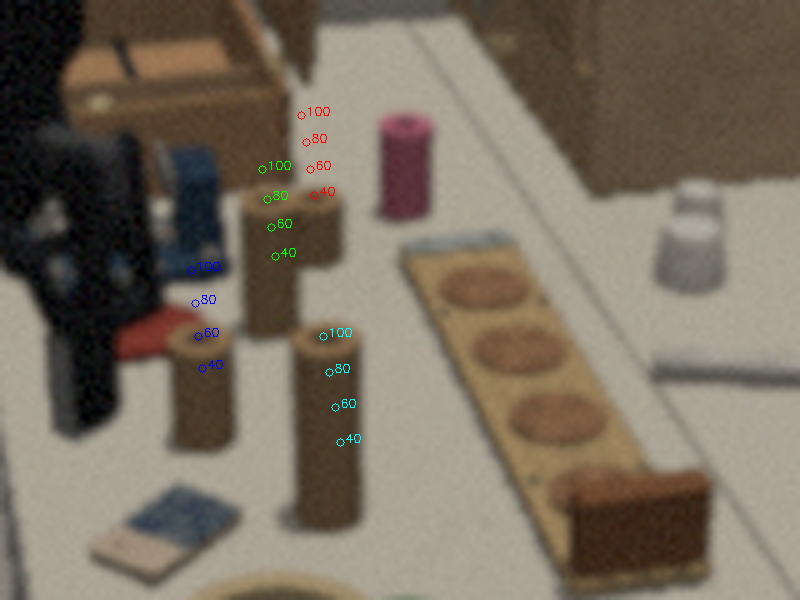

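Each prop's top matches only one candidate height. Red, at top-view (243,268), is the 40 at (532,-112). Green, at (282,304), is the 80 at (470,-179). Blue, at (345,362), is the 60 at (388,-269). Cyan, at (410,343), is the 100 at (411,-364). The end stop is at the pD end, so 40→pD, 60→pC, 80→pB and 100→pA. I'll grip across the board (yaw 74), starting above the 100 prop.

Request:
apply_moves(angular=[[0,0,0.875],[0,0,0.875],[0,0,0.875],[0,0,0.875],[0,0,0.875],[0,0,0.875],[0,0,0.875],[0,0,0.875],[0,0,0],[0,0,0],[0,0,0]], travel=[[0.7,0.645,-0.2],[0.7,0.645,-0.2],[0.7,0.645,-0.2],[0.7,0.645,-0.2],[0.7,0.645,-0.2],[0.7,0.645,-0.2],[0.7,0.645,-0.2],[0.7,0.645,-0.2],[0,0,0],[0,0,0],[0,0,0]], jaw=[1,1,1,1,1,1,1,1,1,1,1], force=40)

```text
time: 1.58
tool_pos: [409.8, -364.8, 192.6]
tcp_rot: [180.0, 0.0, 74.0]
ft_force: [-0.8, -0.2, 0.3]
finger_gap: 85.6
grip_force: 0.0
```

```bash
python3 - <<'E'
from h import *
from scipy.spatial.transform import Rotation as Ro
st=r.sense(); s=r.snapshot("wrist"); print(st["tool_pos"],st["tcp_rot"]); print(np.round(s["mount"],3))
M=np.array(s["mount"]);T=np.eye(4);T[:3,:3]=Ro.from_euler("xyz",st["tcp_rot"],degrees=True).as_matrix();T[:3,3]=st["tool_pos"]
W=np.linalg.inv(T@M); s["R"]=W[:3,:3]; s["t"]=W[:3,3]
img=s["color"][:,:,::-1].copy()
for X in [(411,-364,100),(411,-364,0),(545,-359,15),(567,-288,15),(526,-430,15),(587,-217,15)]:
    p=proj(s,X)[0]; print(X,p.round(0))
    if 0<p[0]<512 and 0<p[1]<384: cv2.circle(img,tuple(int(k) for k in p),3,(255,0,0),1)
cv2.imwrite("pics/w1.png",img)
# pads in top view: dark-brown cork mask vs board
t=r.snapshot("top"); c=t["color"]; lab=cv2.cvtColor(cv2.GaussianBlur(c,(0,0),1),cv2.COLOR_RGB2LAB).astype(float)
for u,v in [(313,235),(359,247),(405,260),(452,272)]:
    u=int(u*.64);v=int(v*.64); print(lab[v,u-4:u+30:3,:].round(0).tolist()[0:1], lab[v-13,u].round(0), lab[v,u+15].round(0))
E
```

```text
[ 409.81175837 -364.7722954   192.60341185] [1.79985405e+02 2.87178217e-02 7.39847978e+01]
[[ 0.00000e+00 -9.62000e-01 -2.74000e-01  6.91610e+01]
 [ 1.00000e+00  0.00000e+00  0.00000e+00  4.70000e-02]
 [-0.00000e+00 -2.74000e-01  9.62000e-01 -1.18387e+02]
 [ 0.00000e+00  0.00000e+00  0.00000e+00  1.00000e+00]]
(411, -364, 100) [256. 202.]
(411, -364, 0) [255. 172.]
(545, -359, 15) [387. 134.]
(567, -288, 15) [396.  52.]
(526, -430, 15) [380. 205.]
(587, -217, 15) [403. -36.]
[[125.0, 130.0, 145.0]] [141. 130. 152.] [125. 129. 144.]
[[103.0, 129.0, 141.0]] [ 47. 128. 136.] [125. 129. 144.]
[[130.0, 129.0, 144.0]] [140. 129. 144.] [137. 129. 144.]
[[132.0, 129.0, 144.0]] [117. 129. 143.] [114. 129. 142.]
```

View pics/w1.png

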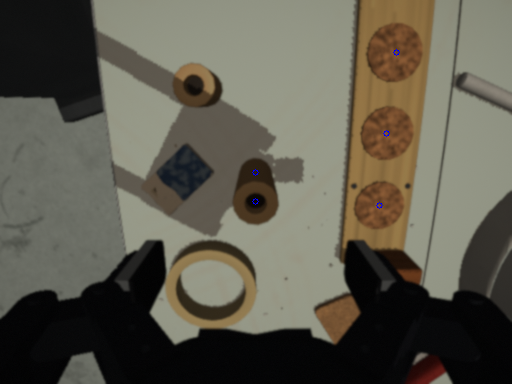

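The wrist view confirms it: the projected points fall on the prop bore (256,202) and on the pads (396,52), (387,134) and (380,205). Descending to grip.

Request:
apply_moves(angular=[[0,0,0],[0,0,0],[0,0,0],[0,0,0],[0,0,0],[0,0,0],[0,0,0],[0,0,0],[0,0,0],[0,0,0],[0,0,0],[0,0,0]], travel=[[0.03,0.02,-0.6],[0,0,-0.7],[0,0,-0.7],[0,0,-0.6],[0,0,-0.43],[0,0,0],[0,0,0],[0,0,0],[0,0,0],[0,0,0],[0,0,0],[0,0,0]], jaw=[1,1,1,1,1,1,0.3,0.3,0.2,0.2,0.2,0.2], force=40)

```text
time: 3.18
tool_pos: [411.9, -363.6, 72.1]
tcp_rot: [179.9, 0.0, 74.1]
ft_force: [-1.7, 0.3, 5.8]
finger_gap: 33.1
grip_force: 39.1
```

Request:
apply_moves(angular=[[0,0,0],[0,0,0],[0,0,0],[0,0,0],[0,0,0],[0,0,0],[0,0,0],[0,0,0],[0,0,0],[0,0,0],[0,0,0],[0,0,0],[0,0,0],[0,0,0],[0,0,0]], travel=[[0,0,0.4],[0,0,0.85],[0.548,0.457,0],[0.548,0.457,0],[0.548,0.457,0],[0.548,0.457,0],[0.548,0.457,0],[0.548,0.457,0],[0.548,0.457,0],[0.548,0.457,0],[0,0,0],[0,0,-0.4],[0,0,-0.35],[0,0,0],[0,0,0]], jaw=[0.2,0.2,0.2,0.2,0.2,0.2,0.2,0.2,0.2,0.2,0.2,0.2,0.2,0.2,0.2])

```text
time: 5.05
tool_pos: [586.5, -217.2, 90.8]
tcp_rot: [-180.0, -0.0, 74.1]
ft_force: [-0.3, -0.5, -2.1]
finger_gap: 33.5
grip_force: 39.9
```

```bash
cat >> h.py <<'E'
from scipy.spatial.transform import Rotation as Ro
def wrist():
    st=r.sense(); s=r.snapshot("wrist"); T=np.eye(4);T[:3,:3]=Ro.from_euler("xyz",st["tcp_rot"],degrees=True).as_matrix();T[:3,3]=st["tool_pos"]
    W=np.linalg.inv(T@np.array(s["mount"])); s["R"]=W[:3,:3]; s["t"]=W[:3,3]; return s
E
python3 - <<'E'
from h import *
s=wrist(); t=r.snapshot("top"); st=r.sense(); print(st["tool_pos"])
P=[(587,-217,15),(566.5,-288,15),(545.5,-359,15),(526,-430,15)]
a=np.linspace(0,6.3,40); circ=lambda x,y,z,rr:np.c_[x+rr*np.cos(a),y+rr*np.sin(a),0*a+z]
def draw(s,k,x0,y0,w,h):
    im=cv2.resize(s["color"][y0:y0+h,x0:x0+w,::-1],None,fx=k,fy=k,interpolation=cv2.INTER_CUBIC)
    for X in P: cv2.polylines(im,[((proj(s,circ(*X,26))-[x0,y0]+.5)*k).astype(int)],True,(255,0,0),1)
    cv2.polylines(im,[((proj(s,circ(st["tool_pos"][0],st["tool_pos"][1],st["tool_pos"][2]+28,17))-[x0,y0]+.5)*k).astype(int)],True,(0,255,0),1)
    return im
A=draw(s,1,0,0,512,384); B=draw(t,5,170,125,160,75); cv2.imwrite("pics/w2.png",A); cv2.imwrite("pics/t2.png",B)
E
```

```text
[ 587.00084161 -217.23639549   91.50146389]
```

View pics/w2.png

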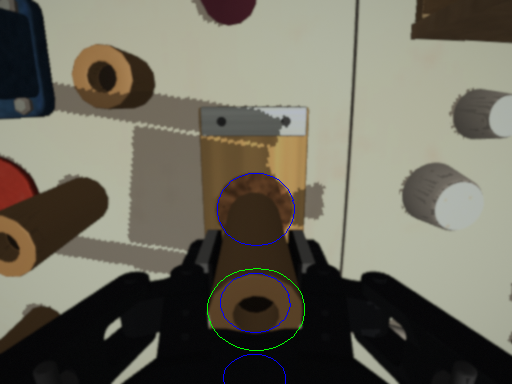

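View pics/t2.png

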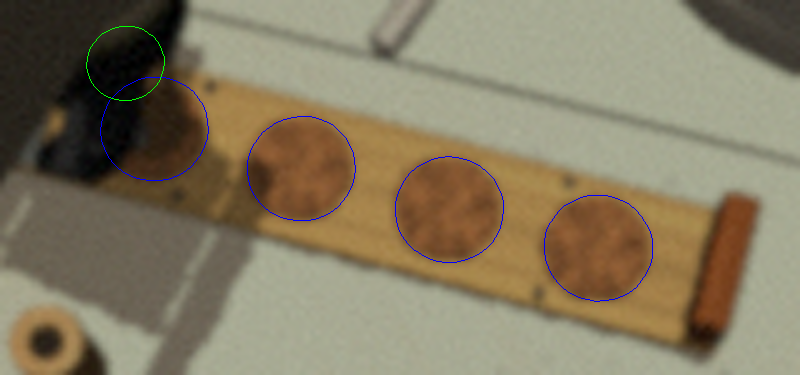

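The wrist view shows the prop top at (257,308) against a prediction of (256,310). In the top view the blue pad circles sit exactly on the pads. Lowering, releasing, and going on to the 80 prop.

Request:
apply_moves(angular=[[0,0,0],[0,0,0],[0,0,0],[0,0,0],[0,0,0],[0,0,0],[0,0,0],[0,0,0],[0,0,0],[0,0,0],[0,0,0],[0,0,0],[0,0,0],[0,0,0],[0,0,0],[0,0,0]], travel=[[0,0,-0.06],[0,0,-0.06],[0,0,0],[0,0,0],[0,0,0],[0,0,0],[0,0,0],[0,0,0.5],[0,0,0.7],[0,0,0.9],[-0.73,0.237,0],[-0.73,0.237,0],[-0.73,0.237,0],[-0.735,0.237,0],[0,0,0],[0,0,0]], jaw=[0.2,0.2,0.2,0.5,0.7,1,1,1,1,1,1,1,1,1,1,1])

```text
time: 7.15
tool_pos: [470.9, -179.4, 171.8]
tcp_rot: [179.8, 0.0, 74.1]
ft_force: [-0.1, -0.4, 0.0]
finger_gap: 85.3
grip_force: 0.0
```

```bash
python3 - <<'E'
from h import *
s=wrist(); t=r.snapshot("top"); st=r.sense(); print(st["tool_pos"])
a=np.linspace(0,6.3,40); circ=lambda x,y,z,rr:np.c_[x+rr*np.cos(a),y+rr*np.sin(a),0*a+z]
def draw(s,k,x0,y0,w,h,C):
    im=cv2.resize(s["color"][y0:y0+h,x0:x0+w,::-1],None,fx=k,fy=k,interpolation=cv2.INTER_CUBIC)
    for X in C: cv2.polylines(im,[((proj(s,circ(*X))-[x0,y0]+.5)*k).astype(int)],True,(255,0,0),1)
    return im
C=[(587,-217,15,26),(587,-217,115,17),(470,-179,80,17),(532,-112,40,17),(388,-269,60,17)]
A=draw(s,1,0,0,512,384,C); B=cv2.resize(draw(t,4,140,125,128,96,C),(512,384)); cv2.imwrite("pics/w3.png",cv2.resize(np.vstack([A[:300],B[:300]]),(512,600)))
E
```

```text
[ 470.96473502 -179.403309    171.19646548]
```

View pics/w3.png

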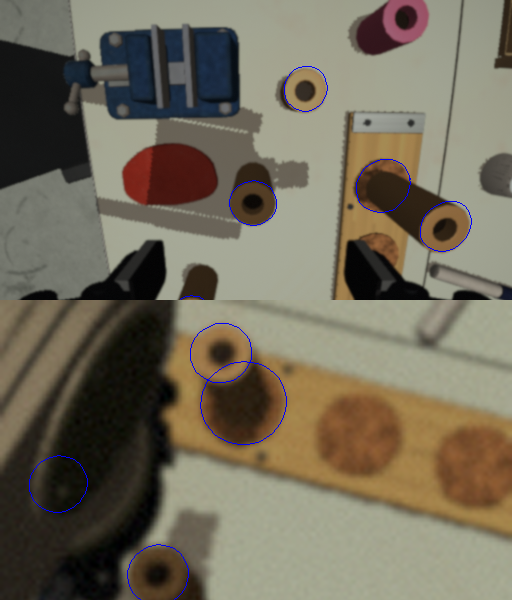

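The 100 prop stands central on its pad and all the predictions match the picture. Gripping the 80 and lifting it.

Request:
apply_moves(angular=[[0,0,0],[0,0,0],[0,0,0],[0,0,0],[0,0,0],[0,0,0],[0,0,0],[0,0,0],[0,0,0],[0,0,0],[0,0,0],[0,0,0],[0,0,0],[0,0,0]], travel=[[0,0,-0.6],[0,0,-0.7],[0,0,-0.7],[0,0,-0.5],[0,0,-0.23],[0,0,0],[0,0,0],[0,0,0],[0,0,0],[0,0,0],[0,0,0],[0,0,0],[0,0,0.5],[0,0,0.75]], jaw=[1,1,1,1,1,1,0.3,0.3,0.2,0.2,0.2,0.2,0.2,0.2])

```text
time: 9.0
tool_pos: [468.6, -178.3, 110.1]
tcp_rot: [-179.8, -0.0, 74.1]
ft_force: [-0.4, 0.9, -1.1]
finger_gap: 33.2
grip_force: 39.8
```

Request:
apply_moves(angular=[[0,0,0],[0,0,0],[0,0,0],[0,0,0],[0,0,0],[0,0,0],[0,0,0],[0,0,0],[0,0,0],[0,0,0]], travel=[[0.4,-0.45,0],[0.4,-0.45,0],[0.4,-0.45,0],[0.4,-0.45,0],[0.4,-0.45,0],[0.41,-0.475,0],[0,0,0],[0,0,-0.4],[0,0,-0.35],[0,0,0]], jaw=[0.2,0.2,0.2,0.2,0.2,0.2,0.2,0.2,0.2,0.2])

```text
time: 10.25
tool_pos: [564.8, -286.7, 78.6]
tcp_rot: [-179.8, -0.1, 74.1]
ft_force: [-0.0, 0.6, -0.6]
finger_gap: 33.1
grip_force: 39.9
```

Request:
apply_moves(angular=[[0,0,0],[0,0,0]], travel=[[0,0,0],[0,0,0]], jaw=[0.2,0.2])

```text
time: 10.5
tool_pos: [566.6, -288.0, 81.7]
tcp_rot: [180.0, 0.0, 74.1]
ft_force: [0.1, 0.6, -1.2]
finger_gap: 33.0
grip_force: 39.9
```

Request:
apply_moves(angular=[[0,0,0],[0,0,0],[0,0,0],[0,0,0],[0,0,0],[0,0,0],[0,0,0],[0,0,0],[0,0,0],[0,0,0],[0,0,0],[0,0,0],[0,0,0],[0,0,0],[0,0,0],[0,0,0],[0,0,0],[0,0,0]], travel=[[0,0,-0.06],[0,0,-0.06],[0,0,0],[0,0,0],[0,0,0],[0,0,0],[0,0,0],[0,0,0.5],[0,0,0.8],[0,0,1],[-0.74,0.08,0],[-0.74,0.08,0],[-0.74,0.08,0],[-0.74,0.08,0],[-0.75,0.08,0],[-0.75,0.075,0],[0,0,0],[0,0,0]], jaw=[0.2,0.2,0.2,0.5,0.7,1,1,1,1,1,1,1,1,1,1,1,1,1])

```text
time: 12.75
tool_pos: [388.7, -269.5, 169.7]
tcp_rot: [179.9, 0.0, 74.1]
ft_force: [-0.1, -0.3, 0.1]
finger_gap: 85.5
grip_force: 0.0
```

```bash
python3 - <<'E'
from h import *
s=wrist(); st=r.sense(); print(st["tool_pos"])
a=np.linspace(0,6.3,40); circ=lambda x,y,z,rr:np.c_[x+rr*np.cos(a),y+rr*np.sin(a),0*a+z]
im=s["color"][:,:,::-1].copy()
for X in [(587,-217,115,17),(566.5,-288,95,17),(566.5,-288,15,26),(388,-269,60,17)]: cv2.polylines(im,[proj(s,circ(*X)).astype(int)],True,(255,0,0),1)
cv2.imwrite("pics/w4.png",im)
E
```

```text
[ 388.83999883 -269.37728621  169.40561496]
```

View pics/w4.png

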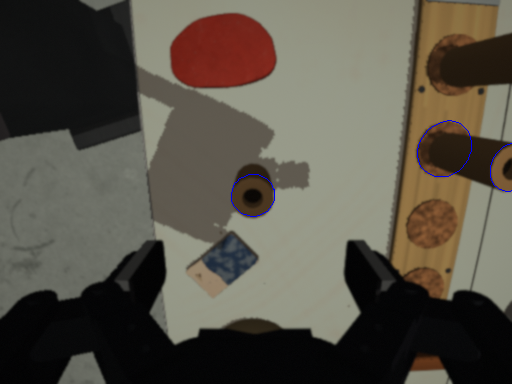

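The 80 prop stands on its pad and the 60 prop is at (253,196), as predicted. Gripping and carrying the 60.

Request:
apply_moves(angular=[[0,0,0],[0,0,0],[0,0,0],[0,0,0],[0,0,0],[0,0,0],[0,0,0],[0,0,0],[0,0,0],[0,0,0],[0,0,0],[0,0,0],[0,0,0],[0,0,0],[0,0,0]], travel=[[0,0,-0.6],[0,0,-0.7],[0,0,-0.7],[0,0,-0.6],[0,0,-0.46],[0,0,0],[0,0,0],[0,0,0],[0,0,0],[0,0,0],[0,0,0],[0,0,0],[0,0,0.4],[0,0,0.6],[0,0,0]], jaw=[1,1,1,1,1,1,0.3,0.3,0.2,0.2,0.2,0.2,0.2,0.2,0.2])

```text
time: 14.68
tool_pos: [389.4, -270.2, 88.5]
tcp_rot: [179.7, 0.1, 74.1]
ft_force: [0.5, -0.8, -1.1]
finger_gap: 33.0
grip_force: 39.9
```

Request:
apply_moves(angular=[[0,0,0],[0,0,0],[0,0,0],[0,0,0],[0,0,0],[0,0,0],[0,0,0],[0,0,0],[0,0,0],[0,0,0],[0,0,0]], travel=[[0.656,-0.375,0],[0.656,-0.375,0],[0.656,-0.375,0],[0.656,-0.375,0],[0.656,-0.375,0],[0.656,-0.375,0],[0,0,0],[0,0,0],[0,0,-0.5],[0,0,0],[0,0,0]], jaw=[0.2,0.2,0.2,0.2,0.2,0.2,0.2,0.2,0.2,0.2,0.2])

```text
time: 16.05
tool_pos: [544.7, -358.5, 65.3]
tcp_rot: [-179.9, -0.0, 74.1]
ft_force: [-0.2, -0.2, -0.4]
finger_gap: 33.0
grip_force: 40.0
```

Request:
apply_moves(angular=[[0,0,0],[0,0,0],[0,0,0],[0,0,0],[0,0,0],[0,0,0],[0,0,0],[0,0,0],[0,0,0],[0,0,0],[0,0,0]], travel=[[0,0,-0.06],[0,0,-0.06],[0,0,0],[0,0,0],[0,0,0],[0,0,0],[0,0,0],[0,0,0.5],[0,0,0.7],[0,0,0.75],[0,0,0.8]], jaw=[0.2,0.2,0.2,0.5,0.7,1,1,1,1,1,1])

```text
time: 17.42
tool_pos: [545.5, -359.1, 173.7]
tcp_rot: [179.9, 0.0, 74.1]
ft_force: [0.5, -0.2, 0.4]
finger_gap: 85.5
grip_force: 0.0
```

Request:
apply_moves(angular=[[0,0,-0.9375],[0,0,-0.9375],[0,0,-0.9375],[0,0,-0.9375],[0,0,-0.9375],[0,0,-0.9375],[0,0,-0.9375],[0,0,-0.9375],[0,0,-0.9375],[0,0,-0.9375],[0,0,-0.9375],[0,0,-0.9375],[0,0,0],[0,0,0],[0,0,0]], travel=[[-0.028,0.515,0],[-0.028,0.515,0],[-0.028,0.515,0],[-0.028,0.515,0],[-0.028,0.515,0],[-0.028,0.515,0],[-0.028,0.515,0],[-0.028,0.515,0],[-0.028,0.515,0],[-0.028,0.515,0],[-0.028,0.515,0],[-0.028,0.51,0],[0,0,0],[0,0,0],[0,0,0]], jaw=[1,1,1,1,1,1,1,1,1,1,1,1,1,1,1])

```text
time: 19.3
tool_pos: [532.1, -112.7, 171.5]
tcp_rot: [180.0, -0.0, -15.9]
ft_force: [0.3, 0.1, 0.3]
finger_gap: 85.4
grip_force: 0.0
```

```bash
python3 - <<'E'
from h import *
s=wrist(); st=r.sense(); print(st["tool_pos"],st["tcp_rot"])
a=np.linspace(0,6.3,40); circ=lambda x,y,z,rr:np.c_[x+rr*np.cos(a),y+rr*np.sin(a),0*a+z]
im=s["color"][:,:,::-1].copy()
for X in [(587,-217,115,17),(532,-112,40,17)]: cv2.polylines(im,[proj(s,circ(*X)).astype(int)],True,(255,0,0),1)
cv2.imwrite("pics/w5.png",im)
E
```

```text
[ 531.99509413 -112.67199913  171.33588418] [ 1.79992441e+02 -1.68892363e-02 -1.58908032e+01]
```

View pics/w5.png

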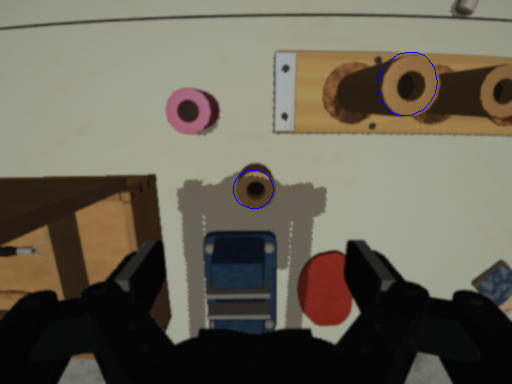

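```bash
python3 - <<'E'
from h import *
s=wrist()
for n,uv in dict(vise=(240,233),visejaw=(240,290),box=(158,180)).items(): print(n,[onz(s,uv,z).round(0)[:2].tolist() for z in(20,40,70,100)])
t=r.snapshot("top"); sc=r.snapshot("scene")
E
```

```text
vise [[489.0, -86.0], [497.0, -90.0], [509.0, -95.0], [521.0, -100.0]]
visejaw [[428.0, -68.0], [441.0, -73.0], [460.0, -80.0], [479.0, -87.0]]
box [[559.0, -29.0], [562.0, -36.0], [567.0, -48.0], [571.0, -59.0]]
```

The 40 prop is at (255,188), as predicted. The box rim is about 75 mm away and the vise is low (front edge about 20 mm high), so there is room for the jaws.

Request:
apply_moves(angular=[[0,0,0],[0,0,0],[0,0,0],[0,0,0],[0,0,0],[0,0,0],[0,0,0],[0,0,0],[0,0,0],[0,0,0],[0,0,0],[0,0,0],[0,0,0],[0,0,0],[0,0,0],[0,0,0],[0,0,0],[0,0,0]], travel=[[0,0,-0.6],[0,0,-0.8],[0,0,-0.8],[0,0,-0.6],[0,0,-0.4],[0,0,-0.33],[0,0,0],[0,0,0],[0,0,0],[0,0,0],[0,0,0],[0,0,0],[0,0,0.4],[0,0,0.8],[0,0,0.8],[0,0,0.8],[0,0,0.6],[0,0,0]], jaw=[0.8,0.8,0.8,0.8,0.8,0.8,0.8,0.3,0.2,0.2,0.2,0.2,0.2,0.2,0.2,0.2,0.2,0.2])

```text
time: 21.75
tool_pos: [533.5, -112.4, 169.0]
tcp_rot: [180.0, -0.3, -15.9]
ft_force: [-0.6, -0.2, -1.0]
finger_gap: 33.1
grip_force: 39.8
```

Request:
apply_moves(angular=[[0,0,0.9375],[0,0,0.9375],[0,0,0.9375],[0,0,0.9375],[0,0,0.9375],[0,0,0.9375],[0,0,0.9375],[0,0,0.9375],[0,0,0.9375],[0,0,0.9375],[0,0,0.9375],[0,0,0.9375],[0,0,0],[0,0,0],[0,0,-0.8],[0,0,-0.8],[0,0,-0.7],[0,0,-0.6],[0,0,0],[0,0,0]], travel=[[-0.0125,-0.6625,0],[-0.0125,-0.6625,0],[-0.0125,-0.6625,0],[-0.0125,-0.6625,0],[-0.0125,-0.6625,0],[-0.0125,-0.6625,0],[-0.0125,-0.6625,0],[-0.0125,-0.6625,0],[-0.0125,-0.6625,0],[-0.0125,-0.6625,0],[-0.0125,-0.6625,0],[-0.0125,-0.6625,0],[0,0,0],[0,0,0],[0,0,0],[0,0,0],[0,0,0],[0,0,0],[0,0,0],[0,0,0]], jaw=[0.2,0.2,0.2,0.2,0.2,0.2,0.2,0.2,0.2,0.2,0.2,0.2,0.2,0.2,0.2,0.2,0.2,0.2,0.2,0.2])

```text
time: 24.25
tool_pos: [526.0, -429.3, 165.7]
tcp_rot: [-180.0, -0.0, 51.0]
ft_force: [0.0, -0.3, -1.1]
finger_gap: 33.3
grip_force: 39.9
```

I put the descent numbers in the turn column by mistake. The tool only turned in the air and nothing was touched. I'll turn it back, then descend.

Request:
apply_moves(angular=[[0,0,0.8],[0,0,0.8],[0,0,0.7],[0,0,0.6],[0,0,0],[0,0,0],[0,0,0],[0,0,0],[0,0,0],[0,0,0],[0,0,0]], travel=[[0,0,0],[0,0,0],[0,0,0],[0,0,0],[0,0,0],[0,0,-0.7],[0,0,-0.8],[0,0,-0.8],[0,0,-0.6],[0,0,0],[0,0,0]], jaw=[0.2,0.2,0.2,0.2,0.2,0.2,0.2,0.2,0.2,0.2,0.2])

```text
time: 25.62
tool_pos: [526.1, -430.1, 50.6]
tcp_rot: [180.0, 0.0, 74.1]
ft_force: [-0.0, 0.1, -0.7]
finger_gap: 33.0
grip_force: 40.9
```

Request:
apply_moves(angular=[[0,0,0],[0,0,0],[0,0,0],[0,0,0],[0,0,0],[0,0,0],[0,0,0],[0,0,0],[0,0,0],[0,0,0],[0,0,0],[0,0,0],[0,0,0],[0,0,0],[0,0,0],[0,0,0],[0,0,0],[0,0,0]], travel=[[0,0,-0.06],[0,0,-0.06],[0,0,0],[0,0,0],[0,0,0],[0,0,0],[0,0,0],[0,0,0.5],[0,0,0.8],[0,0,1],[0,0,1],[0,0,0.7],[-0.7,-0.7,0],[-0.7,-0.7,0],[-0.7,-0.7,0],[-0.7,-0.7,0],[-0.7,-0.7,0],[-0.7,-0.7,0]], jaw=[0.2,0.2,0.2,0.5,0.7,1,1,1,1,1,1,1,1,1,1,1,1,1])

```text
time: 27.88
tool_pos: [357.1, -599.1, 207.2]
tcp_rot: [179.9, 0.1, 74.1]
ft_force: [-0.9, 0.2, 0.4]
finger_gap: 85.3
grip_force: 0.0
```

```bash
python3 - <<'E'
from h import *
s=r.snapshot("top"); st=r.sense(); print(st["tool_pos"])
a=np.linspace(0,6.3,40); circ=lambda x,y,z,rr:np.c_[x+rr*np.cos(a),y+rr*np.sin(a),0*a+z]
x0,y0,k=160,105,4.5; im=cv2.resize(s["color"][y0:y0+110,x0:x0+175,::-1],None,fx=k,fy=k,interpolation=cv2.INTER_CUBIC)
for x,y,h in [(587,-217,100),(566.5,-288,80),(545.5,-359,60),(526,-430,40)]:
    for z,rr in ((15,26),(15+h,17)): cv2.polylines(im,[((proj(s,circ(x,y,z,rr))-[x0,y0]+.5)*k).astype(int)],True,(255,0,0),1)
cv2.imwrite("pics/t6.png",im)
s=r.snapshot("scene"); cv2.imwrite("pics/s6.png",cv2.resize(s["color"][130:260,170:350,::-1],None,fx=4,fy=4,interpolation=cv2.INTER_CUBIC))
E
```

```text
[ 352.78260835 -602.4841991   207.06021524]
```

View pics/t6.png

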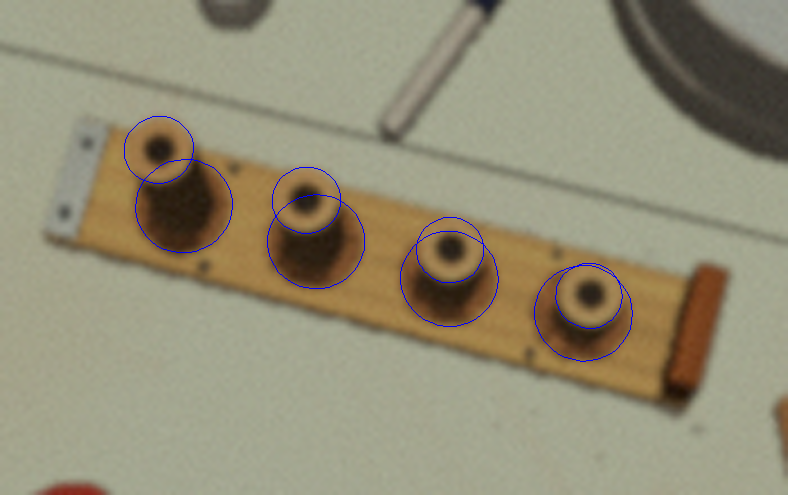

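View pics/s6.png

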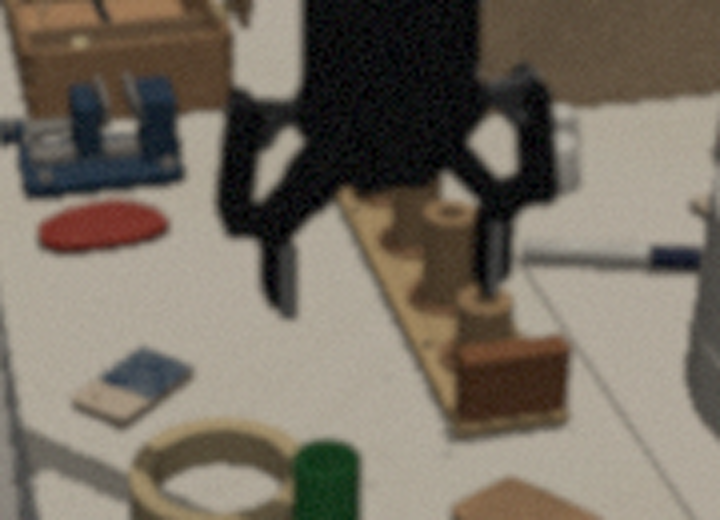

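The top view shows all four bores centred in their predicted rings, at (160,149), (306,199), (451,248) and (591,294), with the shortest at the end stop. The gripper is well clear. Letting the arm settle, then handing in.

Request:
apply_moves(angular=[[0,0,0],[0,0,0],[0,0,0],[0,0,0]], travel=[[0,0,0],[0,0,0],[0,0,0],[0,0,0]], jaw=[1,1,1,1])

```text
time: 28.48
tool_pos: [358.6, -597.4, 205.2]
tcp_rot: [-180.0, -0.0, 74.2]
ft_force: [0.1, 1.4, 0.6]
finger_gap: 85.1
grip_force: 0.0
```

```bash
python3 -c "
from bench import r
print(r.hand_in())"
```

```text
the job is handed in; nothing more can be done
None
```

All four props stand upright and free on their cork pads, rising 40, 60, 80, 100 mm from the end stop; by the last top view each is within about 1–2 mm of its pad's centre, and the job was handed in at about 28 s (no verdict came back).

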